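# Hold the seal on a valve body in the leak-test fixture

### The job

For a leak test, stand the single-port valve body in the nest of the test fixture with its side port facing the rubber seal, and let go of it. Then, by its upright handle, push the sprung carriage towards the valve body until the seal is pressed against the port and its nose is pushed about half-way back into its sleeve, without crushing the part against a bottomed-out nose. The carriage springs back if released, so keep it there for a couple of seconds and finish the program still holding it; leave the other fittings and the screwdriver where they are.

Things in the scene. Friction and masses are not known exactly. Their poses are not given: they have to be found in the camera images.
- valve_center (a point): Single-port valve body, loose, upright (about 150 g): white block 30 x 30 mm, 48 mm tall, with a steel round stub (22 mm diameter, 12 mm tall) on top, 60 mm in all, and one round side port. This point is on its vertical axis half-way up, 30 mm above its underside. z up; the port looks along its -x; its plain flat faces at +y and -y are 30 mm apart, for gripping.
- port (a point): Centre of the valve body's side port mouth (moves with it): the face of a white round boss of 22 mm diameter that stands 8 mm out of the block, 23 mm from the block's axis along its -x and 30 mm above its underside. Same axes as the valve body.
- nest (a point): Point on top of the fixture's base plate (12 mm above the bench) where the middle of the valve body's underside stands when fully home. z up, +x from the carriage to the back stop, y across; the valve body's axes are then parallel to these. Open above and towards -x; the back stop's face is 15 mm along +x; cheeks 6 mm tall, inner faces 36 mm apart (3 mm play a side).
- fixture: The leak-test fixture, fixed to the bench: steel base plate 250 mm along x, 96 mm along y, 12 mm thick. Origin under its middle; axes as the nest's, which is 60 mm along +x. Dark steel back stop 24 mm wide, 46 mm above the plate. A part set down up to 15 mm short of the back stop is slid home by the seal.
- handle (a point): Grip point of the carriage's upright black handle (moves with it), 95 mm above the bench, 22 mm below its top. The handle is 16 mm thick along x, 30 mm wide along y. Axes as the nest's. At rest 135 mm from the nest along -x. Below it the carriage top is 31 mm, the sleeve in front 55 mm above the bench. It may be pinched or pushed from behind.
- seal_face (a point): Centre of the rubber seal's face, a disc of 20 mm diameter on a rod sticking out of the carriage's round sleeve (26 mm diameter), 42 mm above the bench, looking along +x at the nest. Axes as the nest's. At rest it is 30 mm from the port of a valve body that stands home.
- carriage (a joint): Slide of the carriage in m: 0 at rest (away from the nest), growing as it is pushed along the nest's +x, to 0.055 at most. A spring always pushes it back: 3 N at 0 plus 0.06 N per mm. With the valve body home the seal meets the port at 0.030; each further mm pushes the nose back 1 mm, so half-way is 0.036.
- seal (a joint): Travel of the seal's nose back into its sleeve in m: 0 = fully out, 0.012 = bottomed out, 0.006 = half-way. Its spring takes 0.9 N at 0 plus 0.9 N per mm.
- tee: Bystander: a two-port valve body, 30 x 30 x 48 mm white block with a round port on two opposite sides and no stub on top, loose. Origin at the centre of its underside, ports along +x and -x.
- coupling: Bystander: a straight round coupling, white foot 32 mm diameter and 22 mm tall, steel tube 22 mm diameter above, 58 mm tall in all, loose. Origin at the centre of its underside.
- driver: Bystander: a screwdriver lying on the bench along its x, loose. Origin under its middle.
There are look-alikes about, which are no part of the job. Leave any turquoise look-alike of the part that bears valve_center alone.

How it is judged (in metres and radians):
On the way, in this order (a step that is already met when the one before it is completed fails the run):
1. the valve body stands in the nest, port towards the seal, let go of, with the carriage still at rest (x of valve_center in the frame of nest between -0.02 and 0.004 m and y of valve_center in the frame of nest between -0.005 and 0.005 m and z of valve_center in the frame of nest below 0.034 m and angle between valve_center's own z axis and vertical below 0.12 rad and x of port in the frame of nest below -0.015 m and contact force between each of the arm, the fingers and valve below 0.1 N and value of joint carriage below 0.006 m), for 0.2 s.
2. the robot holds the carriage so that the seal presses on the part with the nose 3 to 9 mm back, for 1.5 s (value of joint seal between 0.003 and 0.009 m and contact force between seal and valve above 2 N and contact force between any of the fingers, the arm and carriage above 3 N), for 1.5 s.
At the end, for the whole second after the job is handed in: Robot still holding the carriage (over 3 N), nose 3 to 9 mm back, seal on the port (over 2 N, centres within 7 mm); valve body upright within 0.12 rad, within 4 mm of the back stop and 5 mm sideways of centre, at rest, not touched by the robot (all of step 2 and x of valve_center in the frame of nest between -0.004 and 0.004 m and y of valve_center in the frame of nest between -0.005 and 0.005 m and z of valve_center in the frame of nest below 0.034 m and angle between valve_center's own z axis and vertical below 0.12 rad and x of port in the frame of nest below -0.015 m and contact force between each of the arm, the fingers and valve below 0.1 N and distance between port and seal_face below 0.007 m and linear speed of valve below 0.02 m/s); the arm keeps its last pose, push and grip.
It fails at once if the seal is forced against the part with more than 30 N (contact force between seal and valve above 30 N).
It fails at once if the tee is moved more than 20 mm (distance of tee from where it was at the start of the episode above 0.02 m).
It fails at once if the coupling is moved more than 20 mm (distance of coupling from where it was at the start of the episode above 0.02 m).
It fails at once if the driver is moved more than 20 mm (distance of driver from where it was at the start of the episode above 0.02 m).
It also fails if it takes over 54 s, if anything falls off the work surface, if the arm or the gripper's body presses on something with over 40 N, if the wrist force passes 120 N, or if a joint passes its speed limit or range.

### The arm

A 7-joint arm with a two-finger parallel gripper is mounted at the origin on the work surface. World frame = base frame: x ahead of the robot, y to its left, z up, the work surface at z = 0. Lengths are in m, angles in degrees, forces in N, time in s.
With the tool pointing down it reaches from about 0.4 to 0.875 m from the base axis. Payload 4.4 kg.
Tool frame: the origin (TCP) lies at the centre of the arm's flange, where the gripper is bolted on; the fingertips stand 173 mm ahead of it and the grasp point (between the pads) lies 155 mm ahead of it (arm.finger_overhang is the distance from the TCP to the fingertips, in m); z points along the fingers, y is the line along which they close (so a half turn about z gives the same grasp; the last joint's range is limited). The gripper opens to 85 mm and grips with 20 to 120 N. Pads are 22 mm wide; open, the fingers measure 114 mm over their backs; the gripper's body (76 mm by 85 mm) begins 54 mm behind the grasp point. The pads swing forward as they close: fully open they stand 13 mm farther back than shut.
Start: joints at [-77.682, 36.005, 2.206, 86.941, -1.547, 57.084, -1.146], TCP at [0.18, 0.625, 0.405] pointing down, gripper open.
Joint ranges: [-175.42, 175.42], [-21.48, 121.26], [-71.46, 75.88], [10.55, 141.38], [-63.04, 243.04], [13.31, 113.54], [-168.57, 168.57]. Speed limits (degrees/s): [147.25, 147.25, 180, 180, 180, 180, 180].

### API

Orientations are given as a 3x3 rotation matrix whose columns are the frame's x, y, z axes.
In Python, from rig import arm, vision, ticket gives the robot as it stands.
- The arm moves only by the shell command python3 -m inch 'ROWS' [FORCE]. ROWS is JSON, a list of rows, each an object with "xyz": the shift along the tool's x, y, z in mm, a list of three; "roll": the turn about the tool's z in rad; "gripper": the finger opening in mm, from 0 to 85.4. A call has 1 to 10 rows; each row shifts and turns the commanded pose from where the row before left it, along the tool's axes as they then stand; what a row does not reach is not made up. A row lasts 1/12 s, in which the tool goes at most 41.7 mm and 7.16 degrees, less where a joint would pass 70% of its speed; a pose out of reach is approached as far as the arm can. A call is refused whole if a number of a shift passes 41.7 or a number of a turn 0.125, either way. A call with a gripper value outside its range is refused whole. The fingers move at their own pace and stop on an object; FORCE is the grip in N (left out, the last holds). Time passes only in rows, so rows that do not move let the fingers close. It gives the time, the measured TCP pose, the force, the opening and the grip force at its end, in the units of the state.
- arm.observe(): the state, without advancing time (a new reading comes with each control period).
- vision.capture(name): name is "scene" or "top"; returns the picture (420x560x3 uint8, blue, green, red); there is no depth.
- vision.camera_params(name): a dict with "fx", "fy", "cx", "cy" (pixels), "extrinsics" (4x4, takes a point from world to camera coordinates). Camera axes: x right, y down, z forward; pixel columns grow to the right and rows downward; lengths in m; the calibration is good to about 2 mm. A picture is of the moment at which its call begins. camera_params takes no time and is no camera call.
- ticket.job_done(): hands the job in; it is judged then, once.
The state is a dict: "time_s": time; "qpos": joint angles; "joint_velocities": joint speeds; "joint_torque": joint torques, N m; "tool_pos": TCP position; "orientation": TCP orientation; "force": force on the tool from outside, world axes, zero at the start; "torque": the same for the moment, N m; "width": opening from 0.0 (shut) to 1.0 (fully open); "gripper_force": force on a finger pad.
Only numpy, scipy, OpenCV 4.12 (cv2) and the standard library are available. Lean on these libraries where they do the work, as an engineer would, in place of code of your own. Each camera call takes 0.05 s, during which the arm holds its last target. There are 200 camera calls.

## Working session

There is one attempt and no reset: what is moved stays moved. The work goes in short steps, Python scripts to look and compute and a shell command to move; the robot and the scene stay as the last step left them, time stands still between calls to the robot, and variables do not carry over. Pictures are saved under pics/ and viewed, at most 10 in all, crops included, and the job is handed in when it is done.

```bash
mkdir -p pics; ls
python3 - <<'E'
from rig import arm,vision
import cv2
for n in("scene","top"):
    cv2.imwrite(f"pics/{n}0.png",vision.capture(n)); p=vision.camera_params(n); print(n,p)
s=arm.observe();print(s)
E
```

```text
pics
scene {'fx': 543.5652208876492, 'fy': 543.5652208876492, 'cx': 272.57799772419645, 'cy': 207.6297357651724, 'extrinsics': array([[-0.40810844,  0.9126734 , -0.02178913,  0.26851496],
       [ 0.60131405,  0.25077012, -0.75864073, -0.25524577],
       [-0.68692715, -0.32270979, -0.65114474,  1.64859747],
       [ 0.        ,  0.        ,  0.        ,  1.        ]])}
top {'fx': 499.17699433162375, 'fy': 499.17699433162375, 'cx': 280.1678889693806, 'cy': 212.13227986442743, 'extrinsics': array([[-1.08650143e-02, -9.99940647e-01,  8.08522427e-04,
        -6.53587897e-02],
       [-9.89907985e-01,  1.06417425e-02, -1.41311483e-01,
         5.42672235e-01],
       [ 1.41294492e-01, -2.33571409e-03, -9.89964853e-01,
         1.40819935e+00],
       [ 0.00000000e+00,  0.00000000e+00,  0.00000000e+00,
         1.00000000e+00]])}
{'time_s': 0.1, 'qpos': array([-77.6819496 ,  36.0527876 ,   2.204518  ,  86.99045388,
        -1.54755743,  57.08330723,  -1.14701636]), 'joint_velocities': array([-0.00731908, -0.0924691 , -0.07449466, -0.18868652,  0.08039351,
       -0.00743946, -0.01268634]), 'joint_torque': array([ 2.15457061e-03, -5.64532006e+01,  1.23022892e+00, -1.93969309e+01,
        1.12469608e-02,  5.51918245e-03, -4.04276676e-06]), 'tool_pos': array([0.18003288, 0.62429593, 0.40388971]), 'orientation': array([[-9.60822809e-01,  2.77163010e-01, -4.43003541e-04],
       [ 2.77163363e-01,  9.60821425e-01, -1.63078798e-03],
       [-2.63468137e-05, -1.68968264e-03, -9.99998572e-01]]), 'force': array([ 0.72713363, -0.12103192, -0.07499652]), 'torque': array([-0.01461795, -0.00935405, -0.00839154]), 'gripper_force': 0.0, 'width': 1.0014899296928095}
```

View pics/top0.png

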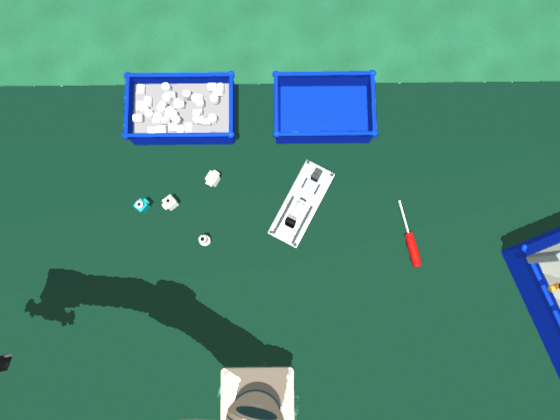

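View pics/scene0.png

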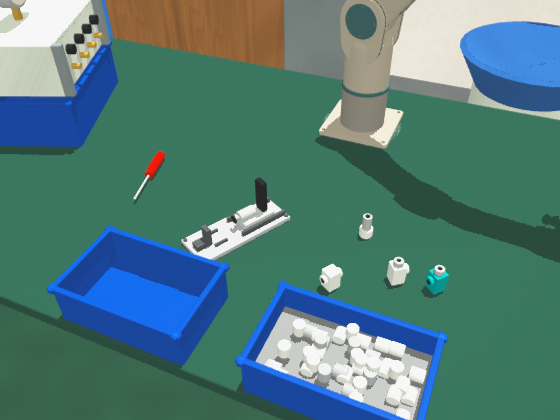

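The top view shows four candidates. At (213,178) is the white two-port tee, with no stub. At (205,240) is the round coupling. At (142,205) is the turquoise look-alike. At (170,203), which is (398,270) in scene, is a white block with a steel stub, and that fits the valve body. The fixture is at about (302,205). I'll confirm with one enlarged crop.

```bash
cat > h.py <<'E'
import numpy as np, cv2
from rig import arm,vision
P={n:vision.camera_params(n) for n in("scene","top")}
def proj(n,X):
    p=P[n];E=p["extrinsics"];c=E[:3,:3]@np.asarray(X,float)+E[:3,3]
    return np.array([p["fx"]*c[0]/c[2]+p["cx"],p["fy"]*c[1]/c[2]+p["cy"]])
def ray(n,u,z):
    p=P[n];E=p["extrinsics"];R=E[:3,:3];o=-R.T@E[:3,3]
    d=R.T@np.array([(u[0]-p["cx"])/p["fx"],(u[1]-p["cy"])/p["fy"],1]);return o+d*(z-o[2])/d[2]
def st():
    s=arm.observe();R=s["orientation"]
    print("t",round(s["time_s"],2),"tcp",s["tool_pos"].round(4),"xax",R[:,0].round(3),"yax",R[:,1].round(3),"F",s["force"].round(1),"w",round(s["width"],3),"gf",round(s["gripper_force"],1));return s
E
python3 - <<'E'
from h import *
t=cv2.imread("pics/top0.png");s=cv2.imread("pics/scene0.png")
a=cv2.resize(t[150:260,125:345],None,fx=3.6,fy=3.6,interpolation=cv2.INTER_CUBIC)[:,:]
cv2.imwrite("pics/ctop.png",a)
b=cv2.resize(s[170:310,170:470],None,fx=2.66,fy=2.66,interpolation=cv2.INTER_CUBIC)
cv2.imwrite("pics/cscene.png",b)
g=cv2.cvtColor(t,cv2.COLOR_BGR2HSV)
m=((g[...,2]>120)&(g[...,1]<70)).astype(np.uint8)
n,l,st_,c=cv2.connectedComponentsWithStats(m)
for i in range(1,n):
    x,y,w,h,A=st_[i]
    if A>20 and 150<y<260 and 120<x<350: print(st_[i],c[i].round(1),cv2.minAreaRect(np.argwhere(l==i)[:,::-1].astype(np.float32)))
E
```

```text
[ 267  159   68   89 2723] [301.  203.1] ((300.7765808105469, 203.22451782226562), (33.62689971923828, 84.81243896484375), 27.7585391998291)
[205 169  16  18 212] [212.2 177.9] ((212.3235321044922, 177.7941131591797), (14.405879974365234, 17.149858474731445), 30.963754653930664)
[161 194  18  17 194] [169.3 202.7] ((168.780029296875, 203.04002380371094), (14.600000381469727, 15.200000762939453), 53.13010025024414)
[135 200   9   9  54] [138.6 204.2] ((138.50001525878906, 204.00003051757812), (7.77817440032959, 7.77817440032959), 45.0)
[198 234  13  13 119] [204.1 239.8] ((204.00001525878906, 240.00001525878906), (12.727920532226562, 11.31370735168457), 45.0)
```

View pics/ctop.png

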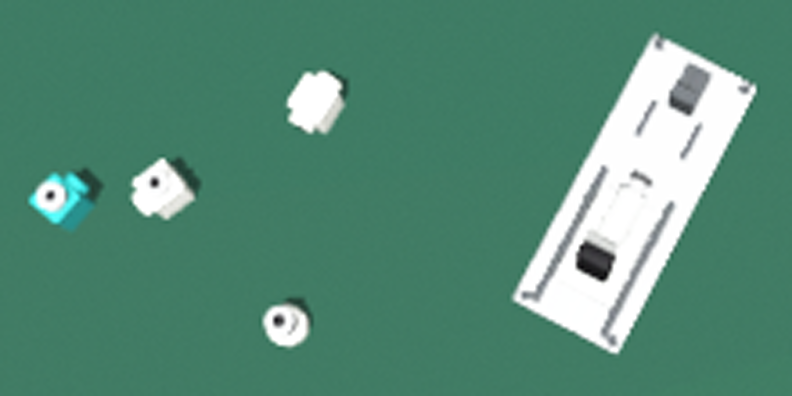

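View pics/cscene.png

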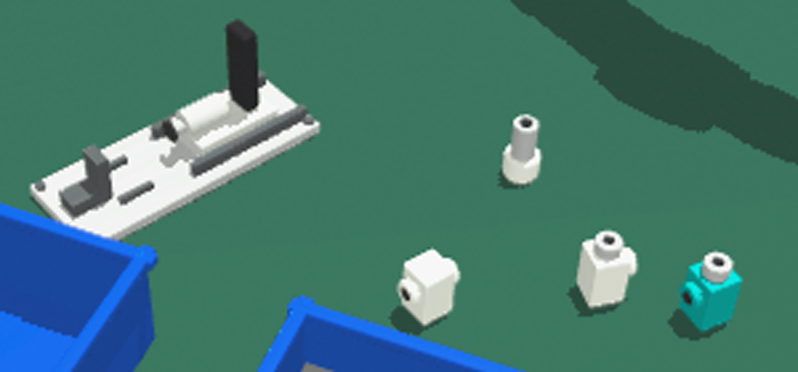

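The valve body is confirmed: the white block with a stub and one port, pointing to the lower left in the top view. In the crop the stub hole is at (155,183) in top and (608,241) in scene, with the boss at (140,207). The fixture's back stop is at the upper right and its handle at the lower left. Next I'll measure them.

```bash
cat > m.py <<'E'
from h import *
t=cv2.imread("pics/top0.png");s=cv2.imread("pics/scene0.png")
def mask(n,im,box):
    g=cv2.cvtColor(im,cv2.COLOR_BGR2HSV);x0,y0,x1,y1=box
    m=((g[...,2]>110)&(g[...,1]<80)).astype(np.uint8);k=np.zeros_like(m);k[y0:y1,x0:x1]=m[y0:y1,x0:x1]
    return max(cv2.findContours(k,cv2.RETR_EXTERNAL,cv2.CHAIN_APPROX_NONE)[0],key=cv2.contourArea)
for n,im,box in(("top",t,(262,150,340,255)),("scene",s,(175,195,295,262))):
    c=mask(n,im,box)
    W=np.array([ray(n,u[0],.012)[:2] for u in c]).astype(np.float32)
    r=cv2.minAreaRect(W); print(n,r,"\n",cv2.boxPoints(r).round(4))
print("valve stub", ray("top",(168.05,200.8),.06),ray("scene",(398.6,260.6),.06))
for nm,a,b in(("tee",(205,165,225,192),0),("coup",(195,230,215,252),0)):
    pass
A=cv2.resize(t[186:222,150:192],(480,411),interpolation=cv2.INTER_CUBIC)
B=cv2.resize(s[250:295,380:415],(320,411),interpolation=cv2.INTER_CUBIC)
cv2.imwrite("pics/valve.png",np.hstack([A,B]))
print("coupling",ray("top",(125+277/3.6,150+322/3.6),.058),"tee top",ray("top",(125+316/3.6,150+100/3.6),.048),"turq",ray("top",(125+50/3.6,150+196/3.6),.06))
print("handle top",ray("top",(125+600/3.6,150+248/3.6),.117),ray("scene",(170+240/2.66,170+27/2.66),.117))
E
python3 m.py
```

```text
top ((0.572778582572937, -0.13328702747821808), (0.09964708983898163, 0.25418514013290405), 61.4115104675293) 
 [[ 0.4373 -0.1162]
 [ 0.6605 -0.2379]
 [ 0.7082 -0.1504]
 [ 0.485  -0.0287]]
scene ((0.5727007985115051, -0.1321425437927246), (0.11609357595443726, 0.25855571031570435), 61.091697692871094) 
 [[ 0.4315 -0.1205]
 [ 0.6578 -0.2455]
 [ 0.7139 -0.1438]
 [ 0.4876 -0.0188]]
valve stub [0.57510479 0.24952456 0.06      ] [0.57796483 0.25294081 0.06      ]
coupling [0.46329492 0.15153995 0.058     ] tee top [0.6435836  0.12362751 0.048     ] turq [0.56543178 0.33270056 0.06      ]
handle top [ 0.51174008 -0.10227187  0.117     ] [ 0.50663459 -0.09612734  0.117     ]
```

View pics/valve.png

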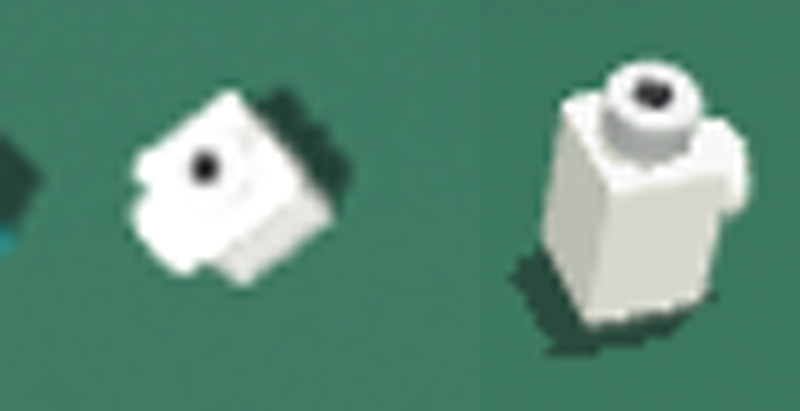

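The enlarged crop confirms a single port at the lower left of the top view. The top-face corners are (232,90), (303,195) and (135,170), the stub hole is at (205,167) in top and (653,93) in scene, and the block is upright. Fixture size checks out at 254 x 100 mm against 250 x 96 mm. Now I'll work out the moves.

```bash
cat >> h.py <<'E'
def go(x,y,z,yaw):
    "print roll (rad) and then shift (mm, in tool axes AFTER the roll) to put TCP at xyz with tool y axis at yaw deg (mod 180)"
    s=st();R=s["orientation"];a=np.degrees(np.arctan2(R[1,1],R[0,1]))
    d=(yaw-a+90)%180-90;r=-np.radians(d)
    yw=np.radians(a+d);Y=np.array([np.cos(yw),np.sin(yw),0]);Z=np.array([0,0,-1.]);X=np.cross(Y,Z)
    v=np.array([x,y,z])-s["tool_pos"]
    print("yaw now %.2f roll %.3f rad"%(a,r),"shift mm",(1000*np.array([v@X,v@Y,v@Z])).round(1),"q7",s["qpos"][6].round(1))
E
python3 - <<'E'
from h import *
f=lambda q:((q[0]+.5)/11.43-.5+150,(q[1]+.5)/11.42-.5+186)
A,B,C=[ray("top",f(q),.048)[:2] for q in((232,90),(303,195),(135,170))]
print("sides",np.linalg.norm(B-A),np.linalg.norm(C-A),"yaw y from edges",np.degrees(np.arctan2(*(A-B)[::-1])),np.degrees(np.arctan2(*(A-C)[::-1]))+90,"centre",(B+C)/2)
print(ray("top",f((205,167)),.06),ray("scene",((173.5)/9.143-.5+380,93.5/9.133-.5+250),.06))
go(.576,.251,.30,37)
E
```

```text
sides 0.03284217912812562 0.03149491025452694 yaw y from edges 34.23153995310871 40.111127022518666 centre [0.57498579 0.25029869]
[0.57695949 0.25119793 0.06      ] [0.57563381 0.25209227 0.06      ]
t 0.1 tcp [0.18   0.6243 0.4039] xax [-0.961  0.277 -0.   ] yax [ 0.277  0.961 -0.002] F [ 0.7 -0.1 -0.1] w 1.001 gf 0.0
yaw now 73.91 roll 0.644 rad shift mm [-536.4   91.6  103.9] q7 -1.1
```

```bash
python3 -m inch '[{"roll":0.125},{"roll":0.125},{"roll":0.125},{"roll":0.125},{"roll":0.125},{"roll":0.019},{"xyz":[-38,6.5,0]},{"xyz":[-38,6.5,7]},{"xyz":[-38,6.5,7]},{"xyz":[-38,6.5,7]}]'
python3 -m inch '[{"xyz":[-38,6.5,7]},{"xyz":[-38,6.5,7]},{"xyz":[-38,6.5,7]},{"xyz":[-38,6.5,7]},{"xyz":[-38,6.5,7]},{"xyz":[-38,6.5,7]},{"xyz":[-38,6.5,7]},{"xyz":[-38,6.5,7]},{"xyz":[-38,6.5,7]},{"xyz":[-38,6.5,7]}]'
python3 -m inch '[{"xyz":[0,0,0]},{"xyz":[0,0,0]}]'
python3 -c "
from h import *
go(.576,.2515,.191,37)"
```

```text
t 0.1 tcp [0.18   0.6243 0.4039] xax [-0.961  0.277 -0.   ] yax [ 0.277  0.961 -0.002] F [ 0.7 -0.1 -0.1] w 1.001 gf 0.0
yaw now 73.91 roll 0.644 rad shift mm [-536.    91.9  212.9] q7 -1.1schema error: expected keys xyz, roll, gripper
schema error: expected keys xyz, roll, gripper
schema error: expected keys xyz, roll, gripper
```

```bash
python3 -m inch '[{"xyz":[0,0,0],"roll":0.125,"gripper":85},{"xyz":[0,0,0],"roll":0.125,"gripper":85},{"xyz":[0,0,0],"roll":0.125,"gripper":85},{"xyz":[0,0,0],"roll":0.125,"gripper":85},{"xyz":[0,0,0],"roll":0.125,"gripper":85},{"xyz":[0,0,0],"roll":0.019,"gripper":85},{"xyz":[-38,6.5,0],"roll":0,"gripper":85},{"xyz":[-38,6.5,7],"roll":0,"gripper":85},{"xyz":[-38,6.5,7],"roll":0,"gripper":85},{"xyz":[-38,6.5,7],"roll":0,"gripper":85}]'
python3 -m inch '[{"xyz":[-38,6.5,7],"roll":0,"gripper":85},{"xyz":[-38,6.5,7],"roll":0,"gripper":85},{"xyz":[-38,6.5,7],"roll":0,"gripper":85},{"xyz":[-38,6.5,7],"roll":0,"gripper":85},{"xyz":[-38,6.5,7],"roll":0,"gripper":85},{"xyz":[-38,6.5,7],"roll":0,"gripper":85},{"xyz":[-38,6.5,7],"roll":0,"gripper":85},{"xyz":[-38,6.5,7],"roll":0,"gripper":85},{"xyz":[-38,6.5,7],"roll":0,"gripper":85},{"xyz":[0,0,0],"roll":0,"gripper":85}]'
python3 -c "
from h import *
go(.576,.2515,.191,37)"
```

```text
time_s: 0.93
tool_pos: [0.2931, 0.5176, 0.3834]
orientation: [[-0.605, 0.796, 0.0], [0.796, 0.605, -0.0], [-0.0, 0.0, -1.0]]
force: [0.6, 0.2, -0.5]
width: 0.996
gripper_force: 0.0
time_s: 1.77
tool_pos: [0.5508, 0.272, 0.3195]
orientation: [[-0.595, 0.804, 0.004], [0.804, 0.595, -0.006], [-0.008, -0.001, -1.0]]
force: [0.4, -1.3, -0.2]
width: 0.999
gripper_force: 0.0
t 1.77 tcp [0.5508 0.272  0.3195] xax [-0.595  0.804 -0.008] yax [ 0.804  0.595 -0.001] F [ 0.4 -1.3 -0.2] w 0.999 gf 0.0
yaw now 36.49 roll -0.009 rad shift mm [-31.6   7.8 128.5] q7 15.1
```

```bash
python3 -m inch '[{"xyz":[-30,6,10],"roll":0,"gripper":85},{"xyz":[0,0,20],"roll":0,"gripper":85},{"xyz":[0,0,0],"roll":0,"gripper":85},{"xyz":[0,0,0],"roll":0,"gripper":85},{"xyz":[0,0,0],"roll":0,"gripper":85}]'
python3 - <<'E'
from h import *
go(.576,.2515,.191,37)
im=vision.capture("top");cv2.imwrite("pics/t1.png",im)
E
```

```text
time_s: 2.18
tool_pos: [0.5672, 0.2618, 0.291]
orientation: [[-0.604, 0.797, -0.001], [0.797, 0.604, 0.001], [0.001, -0.0, -1.0]]
force: [-0.7, -0.4, -0.1]
width: 0.992
gripper_force: 0.0
t 2.18 tcp [0.5672 0.2618 0.291 ] xax [-0.604  0.797  0.001] yax [ 0.797  0.604 -0.   ] F [-0.7 -0.4 -0.1] w 0.992 gf 0.0
yaw now 37.16 roll 0.003 rad shift mm [-13.6   0.9 100. ] q7 17.6
```

```bash
python3 -m inch '[{"xyz":[-13.5,1,0],"roll":0,"gripper":85},{"xyz":[0,0,25],"roll":0,"gripper":85},{"xyz":[0,0,25],"roll":0,"gripper":85},{"xyz":[0,0,10],"roll":0,"gripper":85},{"xyz":[0,0,0],"roll":0,"gripper":85},{"xyz":[0,0,0],"roll":0,"gripper":85}]'
python3 - <<'E'
from h import *
go(.576,.2515,.191,37)
E
```

```text
time_s: 2.73
tool_pos: [0.577, 0.2504, 0.231]
orientation: [[-0.602, 0.798, -0.0], [0.798, 0.602, -0.0], [-0.0, -0.0, -1.0]]
force: [0.5, 0.4, 0.5]
width: 1.0
gripper_force: 0.0
t 2.73 tcp [0.577  0.2504 0.231 ] xax [-0.602  0.798 -0.   ] yax [ 0.798  0.602 -0.   ] F [0.5 0.4 0.5] w 1.0 gf 0.0
yaw now 37.03 roll 0.001 rad shift mm [ 1.5 -0.1 40. ] q7 19.4
```

```bash
python3 -m inch '[{"xyz":[1.5,0,20],"roll":0,"gripper":85},{"xyz":[0,0,20],"roll":0,"gripper":85},{"xyz":[0,0,0],"roll":0,"gripper":60},{"xyz":[0,0,0],"roll":0,"gripper":40},{"xyz":[0,0,0],"roll":0,"gripper":25},{"xyz":[0,0,0],"roll":0,"gripper":25},{"xyz":[0,0,0],"roll":0,"gripper":25},{"xyz":[0,0,0],"roll":0,"gripper":25},{"xyz":[0,0,0],"roll":0,"gripper":25}]' 40
python3 - <<'E'
from h import *
st()
E
```

```text
time_s: 3.48
tool_pos: [0.5766, 0.2519, 0.1924]
orientation: [[-0.602, 0.799, 0.003], [0.799, 0.602, 0.001], [-0.001, 0.003, -1.0]]
force: [-0.4, -0.4, 6.0]
width: 0.345
gripper_force: 40.5
t 3.48 tcp [0.5766 0.2519 0.1924] xax [-0.602  0.799 -0.001] yax [0.799 0.602 0.003] F [-0.4 -0.4  6. ] w 0.345 gf 40.5
```

```bash
python3 -m inch '[{"xyz":[0,0,-15],"roll":0,"gripper":25},{"xyz":[0,0,-30],"roll":0,"gripper":25},{"xyz":[0,0,-30],"roll":0,"gripper":25},{"xyz":[0,0,-30],"roll":0,"gripper":25},{"xyz":[0,0,-30],"roll":-0.1,"gripper":25},{"xyz":[0,0,-10],"roll":-0.1,"gripper":25},{"xyz":[0,0,0],"roll":-0.1,"gripper":25},{"xyz":[0,0,0],"roll":-0.1,"gripper":25},{"xyz":[0,0,0],"roll":0,"gripper":25},{"xyz":[0,0,0],"roll":0,"gripper":25}]'
python3 - <<'E'
from h import *
go(.6201,-.1592,.28,61.3)
im=vision.capture("scene");cv2.imwrite("pics/s2.png",cv2.resize(im[160:320,160:480],None,fx=2.4,fy=2.4))
E
```

```text
time_s: 4.32
tool_pos: [0.5757, 0.2513, 0.3359]
orientation: [[-0.864, 0.504, -0.0], [0.504, 0.864, 0.0], [0.0, 0.0, -1.0]]
force: [-0.1, 0.2, -1.2]
width: 0.349
gripper_force: 39.7
t 4.32 tcp [0.5757 0.2513 0.3359] xax [-0.864  0.504  0.   ] yax [0.504 0.864 0.   ] F [-0.1  0.2 -1.2] w 0.349 gf 39.7
yaw now 59.75 roll -0.027 rad shift mm [-236.1 -338.8   55.9] q7 35.8
```

View pics/s2.png

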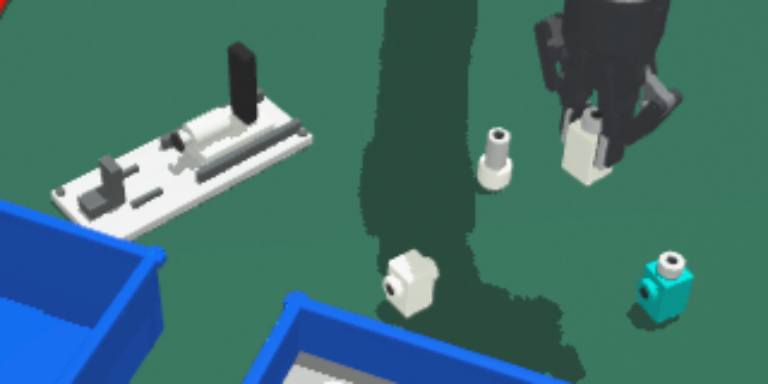

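The valve body hangs upright in the fingers at (585,150), and the bystanders have not moved. I'll carry it to the nest.

```bash
python3 -m inch '[{"xyz":[0,0,0],"roll":-0.027,"gripper":25},{"xyz":[-15,-20,0],"roll":0,"gripper":25},{"xyz":[-20,-29,0],"roll":0,"gripper":25},{"xyz":[-20,-29,0],"roll":0,"gripper":25},{"xyz":[-20,-29,0],"roll":0,"gripper":25},{"xyz":[-20,-29,0],"roll":0,"gripper":25},{"xyz":[-20,-29,0],"roll":0,"gripper":25},{"xyz":[-20,-29,0],"roll":0,"gripper":25},{"xyz":[-20,-29,0],"roll":0,"gripper":25},{"xyz":[-20,-29,0],"roll":0,"gripper":25}]'
python3 -m inch '[{"xyz":[-20,-29,0],"roll":0,"gripper":25},{"xyz":[-20,-28,0],"roll":0,"gripper":25},{"xyz":[-15,-15,0],"roll":0,"gripper":25},{"xyz":[0,0,0],"roll":0,"gripper":25},{"xyz":[0,0,0],"roll":0,"gripper":25},{"xyz":[0,0,0],"roll":0,"gripper":25}]'
python3 - <<'E'
from h import *
go(.6201,-.1592,.26,61.3)
E
```

```text
time_s: 5.2
tool_pos: [0.6092, -0.055, 0.3355]
orientation: [[-0.879, 0.478, -0.0], [0.478, 0.879, -0.0], [0.0, -0.0, -1.0]]
force: [1.0, 0.1, -0.8]
width: 0.344
gripper_force: 39.8
time_s: 5.7
tool_pos: [0.6231, -0.1418, 0.3353]
orientation: [[-0.879, 0.477, -0.001], [0.477, 0.879, 0.001], [0.001, 0.001, -1.0]]
force: [0.6, -0.6, -0.8]
width: 0.346
gripper_force: 39.9
t 5.7 tcp [ 0.6231 -0.1418  0.3353] xax [-0.879  0.477  0.001] yax [0.477 0.879 0.001] F [ 0.6 -0.6 -0.8] w 0.346 gf 39.9
yaw now 61.51 roll 0.004 rad shift mm [ -5.7 -16.7  75.3] q7 72.0
```

```bash
python3 -m inch '[{"xyz":[-5.7,-16.7,0],"roll":0.004,"gripper":25},{"xyz":[0,0,25],"roll":0,"gripper":25},{"xyz":[0,0,25],"roll":0,"gripper":25},{"xyz":[0,0,25],"roll":0,"gripper":25},{"xyz":[0,0,0],"roll":0,"gripper":25},{"xyz":[0,0,0],"roll":0,"gripper":25}]'
python3 - <<'E'
from h import *
go(.6201,-.1592,.205,61.3)
im=vision.capture("scene");cv2.imwrite("pics/s3.png",cv2.resize(im[180:270,170:310],None,fx=5.5,fy=5.5,interpolation=cv2.INTER_CUBIC))
E
```

```text
time_s: 6.2
tool_pos: [0.6199, -0.1583, 0.2597]
orientation: [[-0.878, 0.479, -0.003], [0.479, 0.878, 0.002], [0.004, -0.0, -1.0]]
force: [0.2, 0.4, -0.7]
width: 0.345
gripper_force: 39.8
t 6.2 tcp [ 0.6199 -0.1583  0.2597] xax [-0.878  0.479  0.004] yax [ 0.479  0.878 -0.   ] F [ 0.2  0.4 -0.7] w 0.345 gf 39.8
yaw now 61.38 roll 0.001 rad shift mm [-0.6 -0.7 54.7] q7 73.3
```

View pics/s3.png

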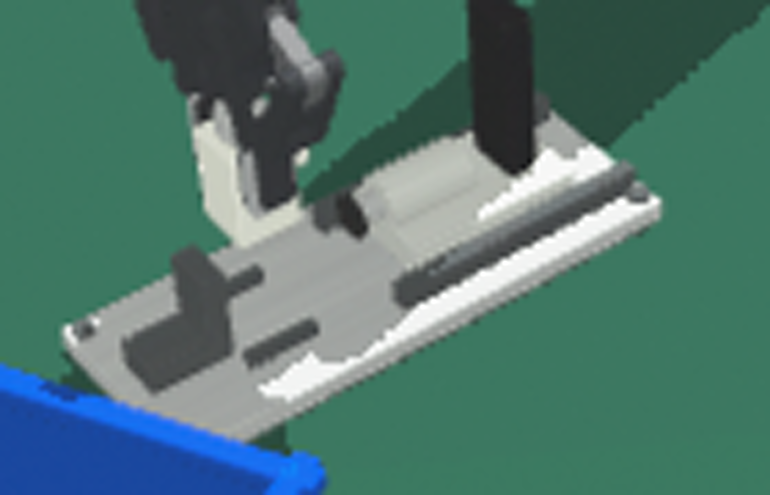

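The held valve is above the nest, its bottom front corner at (243,248). The front cheek runs (245,362)–(320,328) and the back cheek (225,290)–(262,270). I'll compare these with the prediction.

Run:
```python
from h import *
a=np.radians(-28.7);X=np.array([np.cos(a),np.sin(a),0]);Y=np.array([-X[1],X[0],0]);N=np.array([.6254,-.1621,.012])
c=lambda p:((proj("scene",p)-[170,180]+.5)*5.5-.5).round(0)
def inv(q,z): 
    w=ray("scene",((q[0]+.5)/5.5-.5+170,(q[1]+.5)/5.5-.5+180),z)-N; return (1000*np.array([w@X,w@Y])).round(1)
# back stop top-face/handle/cheeks in nest frame
for n,q,z in(("front cheek top R",(318,322),.018),("front cheek top L",(245,355),.018),("back cheek top R",(258,267),.018),("plate R corner",(660,198),.012),("plate L",(65,330),.012),("valve bottom front corner",(243,248),.2597-.1924),("valve bot left",(212,215),.0673)): print(n,inv(q,z))
```

```text
front cheek top R [-20.5  24. ]
front cheek top L [14.2 21.6]
back cheek top R [-19.2 -20.4]
plate R corner [-185.7   46.8]
plate L [ 62.9 -44.1]
valve bottom front corner [ 4.9 13.9]
valve bot left [  4.  -11.2]
```

```bash
python3 -m inch '[{"xyz":[-1.5,-0.7,20],"roll":0,"gripper":25},{"xyz":[0,0,15],"roll":0,"gripper":25},{"xyz":[0,0,10],"roll":0,"gripper":25},{"xyz":[0,0,6],"roll":0,"gripper":25},{"xyz":[0,0,3],"roll":0,"gripper":25},{"xyz":[0,0,0],"roll":0,"gripper":25},{"xyz":[0,0,0],"roll":0,"gripper":25}]'
python3 - <<'E'
from h import *
go(.6201,-.1592,.2035,61.3)
E
```

```text
time_s: 6.83
tool_pos: [0.6216, -0.1616, 0.2075]
orientation: [[-0.877, 0.481, 0.001], [0.481, 0.877, -0.0], [-0.001, 0.0, -1.0]]
force: [-0.4, 0.7, -1.9]
width: 0.346
gripper_force: 39.8
t 6.83 tcp [ 0.6216 -0.1616  0.2075] xax [-0.877  0.481 -0.001] yax [0.481 0.877 0.   ] F [-0.4  0.7 -1.9] w 0.346 gf 39.8
yaw now 61.25 roll -0.001 rad shift mm [2.5 1.4 4. ] q7 73.4
```

```bash
python3 -m inch '[{"xyz":[1,1,1.5],"roll":0,"gripper":25},{"xyz":[0,0,1.5],"roll":0,"gripper":25},{"xyz":[0,0,0],"roll":0,"gripper":25},{"xyz":[0,0,0],"roll":0,"gripper":25}]'
python3 - <<'E'
from h import *
go(.6201,-.1592,.2035,61.3)
E
```

```text
time_s: 7.17
tool_pos: [0.6212, -0.1601, 0.2045]
orientation: [[-0.877, 0.481, 0.001], [0.481, 0.877, 0.0], [-0.001, 0.001, -1.0]]
force: [-0.7, 0.8, 4.3]
width: 0.347
gripper_force: 40.4
t 7.17 tcp [ 0.6212 -0.1601  0.2045] xax [-0.877  0.481 -0.001] yax [0.481 0.877 0.001] F [-0.7  0.8  4.3] w 0.347 gf 40.4
yaw now 61.26 roll -0.001 rad shift mm [1.4 0.2 1. ] q7 73.3
```

Contact came at TCP z 0.2045, which matches the plate height, so I'll release.

```bash
python3 -m inch '[{"xyz":[0,0,-0.5],"roll":0,"gripper":40},{"xyz":[0,0,0],"roll":0,"gripper":50},{"xyz":[0,0,0],"roll":0,"gripper":60},{"xyz":[0,0,0],"roll":0,"gripper":60},{"xyz":[0,0,0],"roll":0,"gripper":60},{"xyz":[0,0,-20],"roll":0,"gripper":60},{"xyz":[0,0,-35],"roll":0,"gripper":60},{"xyz":[0,0,-35],"roll":0,"gripper":60},{"xyz":[0,0,-30],"roll":0,"gripper":60},{"xyz":[0,0,0],"roll":0,"gripper":60}]' 40
python3 - <<'E'
from h import *
a=np.radians(-28.7);X=np.array([np.cos(a),np.sin(a),0]);N=np.array([.6254,-.1621,0]);H=N-.135*X;print(H)
for y in(-28.7,):go(H[0],H[1],.33,y)
im=vision.capture("scene");cv2.imwrite("pics/s4.png",cv2.resize(im[180:270,170:310],None,fx=5.5,fy=5.5,interpolation=cv2.INTER_CUBIC))
E
```

```text
time_s: 8.0
tool_pos: [0.623, -0.1609, 0.3308]
orientation: [[-0.877, 0.481, 0.011], [0.481, 0.877, -0.003], [-0.011, 0.003, -1.0]]
force: [0.7, -0.6, 0.3]
width: 0.702
gripper_force: 0.0
[ 0.50698527 -0.09726983  0.        ]
t 8.0 tcp [ 0.623  -0.1609  0.3308] xax [-0.877  0.481 -0.011] yax [0.481 0.877 0.003] F [ 0.7 -0.6  0.3] w 0.702 gf 0.0
yaw now 61.23 roll 1.570 rad shift mm [ 1.000e-01 -1.324e+02  8.000e-01] q7 73.4
```

View pics/s4.png

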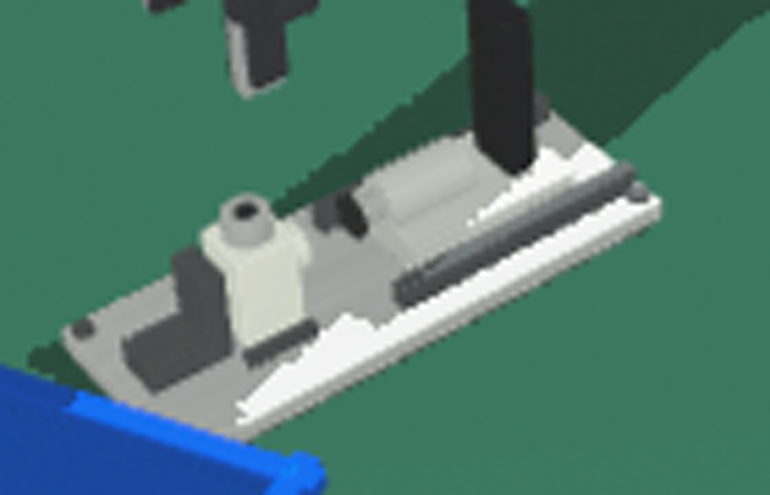

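The valve body stands upright between the cheeks at (250,265), with its port towards the seal and the carriage at rest. Next is the handle.

```bash
python3 -m inch '[{"xyz":[0,0,0],"roll":0.12,"gripper":60},{"xyz":[0,0,0],"roll":0.12,"gripper":60},{"xyz":[0,0,0],"roll":0.12,"gripper":60},{"xyz":[0,0,0],"roll":0.12,"gripper":60},{"xyz":[0,0,0],"roll":0.12,"gripper":60},{"xyz":[0,0,0],"roll":0.12,"gripper":60},{"xyz":[0,0,0],"roll":0.12,"gripper":60},{"xyz":[0,0,0],"roll":0.12,"gripper":60},{"xyz":[0,0,0],"roll":0.12,"gripper":60},{"xyz":[0,0,0],"roll":0.12,"gripper":60}]'
python3 -m inch '[{"xyz":[0,0,0],"roll":0.12,"gripper":60},{"xyz":[0,0,0],"roll":0.12,"gripper":60},{"xyz":[0,0,0],"roll":0.12,"gripper":60},{"xyz":[0,0,0],"roll":0,"gripper":60},{"xyz":[0,-33,0],"roll":0,"gripper":60},{"xyz":[0,-33,0],"roll":0,"gripper":60},{"xyz":[0,-33,0],"roll":0,"gripper":60},{"xyz":[0,-30,0],"roll":0,"gripper":60},{"xyz":[0,0,0],"roll":0,"gripper":60},{"xyz":[0,0,0],"roll":0,"gripper":60}]'
python3 - <<'E'
from h import *
s=go(.507,-.0973,.25,-28.7)
im=vision.capture("scene");b=cv2.inRange(im,(0,0,0),(45,45,45))
t=cv2.imread("pics/top0.png");b=cv2.inRange(t,(0,0,0),(40,40,40));b[:, :275]=0;b[:,320:]=0;b[:205]=0;b[240:]=0
c=max(cv2.findContours(b,0,1)[0],key=cv2.contourArea);print(cv2.minAreaRect(c),c[:,0].tolist())
a=np.radians(-28.7);X=np.array([np.cos(a),np.sin(a),0]);Y=np.array([-X[1],X[0],0]);H=np.array([.507,-.0973,0])
for sx in(-8,8):
  for sy in(-15,15):print(sx,sy,proj("top",H+X*sx/1e3+Y*sy/1e3+[0,0,.117]).round(1))
E
```

```text
time_s: 8.88
tool_pos: [0.6203, -0.16, 0.3226]
orientation: [[0.137, 0.991, -0.003], [0.991, -0.137, 0.0], [-0.0, -0.003, -1.0]]
force: [-0.4, 0.4, 0.5]
width: 0.705
gripper_force: 0.0
time_s: 9.72
tool_pos: [0.5057, -0.0985, 0.3238]
orientation: [[0.468, 0.884, -0.002], [0.884, -0.468, 0.001], [-0.0, -0.002, -1.0]]
force: [0.5, 0.2, 0.5]
width: 0.702
gripper_force: 0.0
t 9.72 tcp [ 0.5057 -0.0985  0.3238] xax [ 0.468  0.884 -0.   ] yax [ 0.884 -0.468 -0.002] F [0.5 0.2 0.5] w 0.702 gf 0.0
yaw now -27.91 roll 0.014 rad shift mm [ 1.6  0.5 73.8] q7 3.3
((289.3000183105469, 224.40000915527344), (8.049844741821289, 2.236067771911621), 26.56505012512207) [[286, 222], [286, 223], [286, 224], [287, 224], [288, 225], [289, 225], [290, 226], [291, 226], [292, 227], [293, 226], [293, 225], [292, 225], [291, 225], [290, 224], [289, 224], [288, 223], [287, 222]]
-8 -15 [293.4 225.8]
-8 15 [283.7 220.6]
8 -15 [296.1 220.6]
8 15 [286.4 215.5]
```

```bash
python3 -m inch '[{"xyz":[1.5,0.5,10],"roll":0.014,"gripper":60},{"xyz":[0,0,25],"roll":0,"gripper":60},{"xyz":[0,0,20],"roll":0,"gripper":60},{"xyz":[0,0,18],"roll":0,"gripper":60},{"xyz":[0,0,0],"roll":0,"gripper":60},{"xyz":[0,0,0],"roll":0,"gripper":60}]'
python3 -c "
from h import *
go(.507,-.0973,.25,-28.7)"
```

```text
time_s: 10.27
tool_pos: [0.5084, -0.0989, 0.2499]
orientation: [[0.484, 0.875, -0.002], [0.875, -0.484, -0.0], [-0.001, -0.002, -1.0]]
force: [1.1, -0.2, 0.5]
width: 0.704
gripper_force: 0.0
t 10.27 tcp [ 0.5084 -0.0989  0.2499] xax [ 0.484  0.875 -0.001] yax [ 0.875 -0.484 -0.002] F [ 1.1 -0.2  0.5] w 0.704 gf 0.0
yaw now -28.97 roll -0.005 rad shift mm [ 0.7 -2.  -0.1] q7 6.5
```

```bash
python3 -m inch '[{"xyz":[0.7,-2,0],"roll":0,"gripper":50},{"xyz":[0,0,0],"roll":0,"gripper":35},{"xyz":[0,0,0],"roll":0,"gripper":22},{"xyz":[0,0,0],"roll":0,"gripper":10},{"xyz":[0,0,0],"roll":0,"gripper":10},{"xyz":[0,0,0],"roll":0,"gripper":10},{"xyz":[0,0,0],"roll":0,"gripper":10},{"xyz":[0,0,0],"roll":0,"gripper":10},{"xyz":[0,0,0],"roll":0,"gripper":10}]' 40
python3 -c "
from h import *
for i in range(1):go(.507,-.0973,.25,-28.7)"
```

```text
time_s: 11.02
tool_pos: [0.5066, -0.0964, 0.2521]
orientation: [[0.482, 0.876, 0.0], [0.876, -0.482, 0.001], [0.001, -0.0, -1.0]]
force: [-2.3, 0.1, 5.3]
width: 0.179
gripper_force: 39.0
t 11.02 tcp [ 0.5066 -0.0964  0.2521] xax [0.482 0.876 0.001] yax [ 0.876 -0.482 -0.   ] F [-2.3  0.1  5.3] w 0.179 gf 39.0
yaw now -28.85 roll -0.003 rad shift mm [-0.6  0.7  2.1] q7 6.5
```

```bash
python3 -m inch '[{"xyz":[0,2,0],"roll":0,"gripper":10},{"xyz":[0,2,0],"roll":0,"gripper":10},{"xyz":[0,2,0],"roll":0,"gripper":10},{"xyz":[0,2,0],"roll":0,"gripper":10},{"xyz":[0,2,0],"roll":0,"gripper":10},{"xyz":[0,2,0],"roll":0,"gripper":10},{"xyz":[0,2,0],"roll":0,"gripper":10},{"xyz":[0,2,0],"roll":0,"gripper":10},{"xyz":[0,0,0],"roll":0,"gripper":10},{"xyz":[0,0,0],"roll":0,"gripper":10}]'
cat >> h.py <<'E'
def car():
    s=st();X=np.array([np.cos(np.radians(-28.8)),np.sin(np.radians(-28.8)),0])
    print("travel mm",1000*((s["tool_pos"]-[.5066,-.0964,.25])@X).round(4),"Fx",(s["force"]@X).round(2))
E
python3 -c "
from h import *
car()"
```

```text
time_s: 11.85
tool_pos: [0.5204, -0.1039, 0.2521]
orientation: [[0.482, 0.876, -0.001], [0.876, -0.482, 0.001], [0.001, -0.001, -1.0]]
force: [-4.1, 1.7, 7.3]
width: 0.181
gripper_force: 39.3
t 11.85 tcp [ 0.5204 -0.1039  0.2521] xax [0.482 0.876 0.001] yax [ 0.876 -0.482 -0.001] F [-4.1  1.7  7.3] w 0.181 gf 39.3
travel mm 15.7 Fx -4.46
```

```bash
python3 -m inch '[{"xyz":[0,1.4,0],"roll":0,"gripper":10},{"xyz":[0,1.4,0],"roll":0,"gripper":10},{"xyz":[0,1.4,0],"roll":0,"gripper":10},{"xyz":[0,1.4,0],"roll":0,"gripper":10},{"xyz":[0,1.4,0],"roll":0,"gripper":10},{"xyz":[0,1.4,0],"roll":0,"gripper":10},{"xyz":[0,1.4,0],"roll":0,"gripper":10},{"xyz":[0,1.4,0],"roll":0,"gripper":10},{"xyz":[0,1.4,0],"roll":0,"gripper":10},{"xyz":[0,1.4,0],"roll":0,"gripper":10}]'
python3 -m inch '[{"xyz":[0,0,0],"roll":0,"gripper":10},{"xyz":[0,0,0],"roll":0,"gripper":10},{"xyz":[0,0,0],"roll":0,"gripper":10}]' >/dev/null
python3 -c "
from h import *
car()"
```

```text
time_s: 12.68
tool_pos: [0.5323, -0.1104, 0.2521]
orientation: [[0.482, 0.876, -0.002], [0.876, -0.482, 0.002], [0.001, -0.003, -1.0]]
force: [-5.2, 2.7, 7.4]
width: 0.184
gripper_force: 39.4
t 12.93 tcp [ 0.5324 -0.1104  0.2521] xax [0.482 0.876 0.001] yax [ 0.876 -0.482 -0.002] F [-4.6  2.5  7.2] w 0.181 gf 39.3
travel mm 29.4 Fx -5.27
```

Travel is 29.4 mm with Fx 5.3 N, about as expected at first contact. I'll push on to 36 mm, checking force at 33.

```bash
python3 -m inch '[{"xyz":[0,1,0],"roll":0,"gripper":10},{"xyz":[0,1,0],"roll":0,"gripper":10},{"xyz":[0,1,0],"roll":0,"gripper":10},{"xyz":[0,1,0],"roll":0,"gripper":10},{"xyz":[0,0,0],"roll":0,"gripper":10},{"xyz":[0,0,0],"roll":0,"gripper":10}]' >/dev/null
python3 -c "
from h import *
car()"
python3 -m inch '[{"xyz":[0,1,0],"roll":0,"gripper":10},{"xyz":[0,1,0],"roll":0,"gripper":10},{"xyz":[0,1,0],"roll":0,"gripper":10},{"xyz":[0,0,0],"roll":0,"gripper":10},{"xyz":[0,0,0],"roll":0,"gripper":10},{"xyz":[0,0,0],"roll":0,"gripper":10}]' >/dev/null
python3 -c "
from h import *
car()
im=vision.capture('scene');cv2.imwrite('pics/s5.png',cv2.resize(im[180:270,170:310],None,fx=5.5,fy=5.5,interpolation=cv2.INTER_CUBIC))"
```

```text
t 13.43 tcp [ 0.5353 -0.112   0.2521] xax [0.482 0.876 0.001] yax [ 0.876 -0.482 -0.004] F [-6.3  3.6  9.8] w 0.18 gf 39.7
travel mm 32.599999999999994 Fx -7.21
t 13.93 tcp [ 0.5374 -0.1132  0.2521] xax [0.482 0.876 0.001] yax [ 0.876 -0.482 -0.005] F [-8.7  4.1 11.6] w 0.182 gf 40.2
travel mm 35.0 Fx -9.6
```

View pics/s5.png

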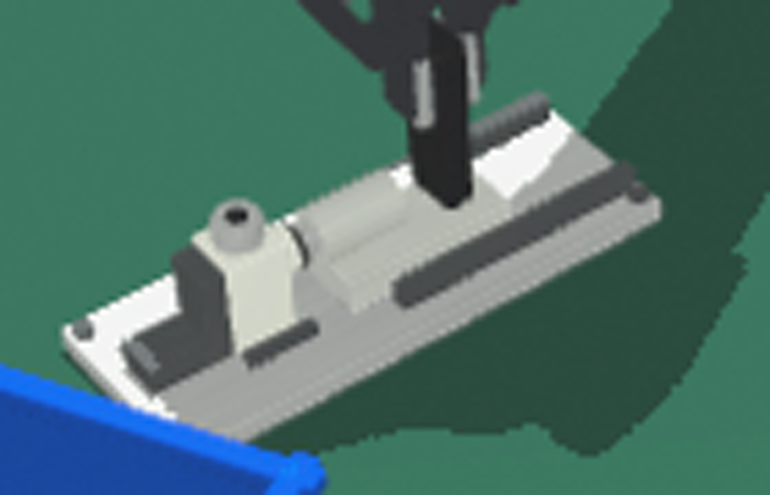

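The valve body is home against the back stop with the seal on the port at (300,240). Force puts the nose at about 4 to 5 mm, so I'll add a little and hold for over 2 s.

```bash
python3 -m inch '[{"xyz":[0,1,0],"roll":0,"gripper":10},{"xyz":[0,0.7,0],"roll":0,"gripper":10},{"xyz":[0,0,0],"roll":0,"gripper":10},{"xyz":[0,0,0],"roll":0,"gripper":10},{"xyz":[0,0,0],"roll":0,"gripper":10},{"xyz":[0,0,0],"roll":0,"gripper":10},{"xyz":[0,0,0],"roll":0,"gripper":10},{"xyz":[0,0,0],"roll":0,"gripper":10},{"xyz":[0,0,0],"roll":0,"gripper":10},{"xyz":[0,0,0],"roll":0,"gripper":10}]' >/dev/null
python3 -c "
from h import *
car()"
for i in 1 2 ; do :; done
python3 -m inch '[{"xyz":[0,0,0],"roll":0,"gripper":10},{"xyz":[0,0,0],"roll":0,"gripper":10},{"xyz":[0,0,0],"roll":0,"gripper":10},{"xyz":[0,0,0],"roll":0,"gripper":10},{"xyz":[0,0,0],"roll":0,"gripper":10},{"xyz":[0,0,0],"roll":0,"gripper":10},{"xyz":[0,0,0],"roll":0,"gripper":10},{"xyz":[0,0,0],"roll":0,"gripper":10},{"xyz":[0,0,0],"roll":0,"gripper":10},{"xyz":[0,0,0],"roll":0,"gripper":10}]' >/dev/null
python3 -m inch '[{"xyz":[0,0,0],"roll":0,"gripper":10},{"xyz":[0,0,0],"roll":0,"gripper":10},{"xyz":[0,0,0],"roll":0,"gripper":10},{"xyz":[0,0,0],"roll":0,"gripper":10},{"xyz":[0,0,0],"roll":0,"gripper":10},{"xyz":[0,0,0],"roll":0,"gripper":10},{"xyz":[0,0,0],"roll":0,"gripper":10},{"xyz":[0,0,0],"roll":0,"gripper":10},{"xyz":[0,0,0],"roll":0,"gripper":10},{"xyz":[0,0,0],"roll":0,"gripper":10}]' >/dev/null
python3 -c "
from h import *
car()"
```

```text
t 14.82 tcp [ 0.5386 -0.1138  0.2521] xax [0.482 0.876 0.001] yax [ 0.876 -0.482 -0.006] F [-9.4  5.7 13.2] w 0.182 gf 40.6
travel mm 36.4 Fx -11.01
t 16.48 tcp [ 0.5386 -0.1138  0.2521] xax [0.482 0.876 0.001] yax [ 0.876 -0.482 -0.006] F [-8.5  6.4 12.2] w 0.185 gf 40.6
travel mm 36.4 Fx -10.55
```

Travel of 36.4 mm and a force of 10.5–11 N agree on roughly a half-way nose. It has held steady for 2.5 s, so I'm handing in.

```bash
python3 -c "
from rig import ticket
print(ticket.job_done())"
```

```text
the job is handed in; nothing more can be done
None
```

The job is handed in: the valve body stands home in the nest with its port on the seal, and the arm is still gripping the handle at about 36 mm of carriage travel with about 11 N of push, which puts the nose roughly half-way back; no verdict came back.

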